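# Zero the gauge, then press the setting master home in the sprung ring nest

## Robot

A 6-joint arm with a two-finger parallel gripper is mounted at the origin on the work surface. World frame = base frame: x ahead of the robot, y to its left, z up, the work surface at z = 0. Lengths are in mm, angles in rad, forces in N, time in s.
With the tool pointing down it reaches from about 300 to 775 mm from the base axis. Payload 14.6 kg.
Tool frame: the origin (TCP) lies at the very end of the fingers, on their centre line; the grasp point (between the pads) lies 19 mm behind it; z points along the fingers, y is the direction in which the jaws open and shut (so a half turn about z gives the same grasp; the last joint's range is limited). The gripper opens to 94 mm and grips with 3 to 60 N. Pads are 16 mm wide; open, the fingers measure 119 mm over their backs; the gripper's body (75 mm by 177 mm) begins 78 mm behind the grasp point.
Start: joints at [-1.229, 0.3, 1.521, -0, 1.321, -0.067], TCP at [218.622, -504.672, 205.446] pointing down, gripper open.
Joint ranges: [-3.03, 3.03], [-0.79, 2.21], [0.23, 2.52], [-1.04, 4.18], [0, 3.07], [-2.55, 2.55]. Speed limits (rad/s): [2.22, 2.22, 2.57, 3.14, 3.14, 3.14].

## Interface

Orientations are given as [roll, pitch, yaw] about the fixed x, y, z axes, in that order (R = Rz(yaw) Ry(pitch) Rx(roll)).
In Python, from cell import manip gives the robot as it stands.
- The arm moves only by the shell command python3 -m pendant 'ROWS' [FORCE]. ROWS is JSON, a list of rows, each an object with "claw": the finger opening in m, from 0 to 0.094; "delta_pos": the shift along the tool's x, y, z in m, a list of three; "rotation": the turn, a rotation vector about the tool's x, y, z in rad, a list of three. A call has 1 to 10 rows; each row is the pose to reach, as a shift and turn from the pose measured when the call began, along the tool's axes at that moment; what a row does not reach only later rows make up. A row lasts 1/8 s, in which the tool goes at most 62.5 mm and 10.7 degrees, less where a joint would pass 70% of its speed; a pose out of reach is approached as far as the arm can. A call with a gripper value outside its range is refused whole. The fingers move at their own pace and stop on an object; FORCE is the grip in N (left out, the last holds). Time passes only in rows, so rows that repeat a pose let the fingers close. It gives the time, the measured TCP pose, the force and the opening at its end, in the units of the state.
- manip.read_state(): the state, without advancing time (a new reading comes with each control period).
- manip.camera(name): name is "side" or "top" or "wrist"; returns the picture (420x560x3 uint8, red, green, blue); there is no depth.
- manip.camera_model(name): a dict with "fx", "fy", "cx", "cy" (pixels), "cam_to_world" (4x4, takes a point from camera to world coordinates); the wrist camera has in their place "T_tool_cam" (4x4, takes a point from camera to tool coordinates, whose origin is the TCP and whose axes are the flange's). Camera axes: x right, y up, looking along -z (the intrinsics and any distortion apply to the point x, -y, -z); pixel columns grow to the right and rows downward; lengths in mm; the calibration is good to about 2 mm. A picture is of the moment at which its call begins: read the wrist's pose just before it. camera_model takes no time and is no camera call.
- manip.sign_off(): hands the job in, once; it reports no verdict.
The state is a dict: "clock": time; "joints": joint angles; "qd": joint speeds; "effort": joint torques, N m; "eef_pos": TCP position; "eef_rot": TCP orientation; "wrist_force": force on the tool from outside, world axes, zero at the start; "moment": the same for the moment, N m; "finger_gap": finger opening in mm.
Only numpy, scipy, OpenCV 4.12 (cv2) and the standard library are available. Lean on these libraries where they do the work, as an engineer would, in place of code of your own. Each camera call takes 0.05 s, during which the arm holds its last target.

## Task

With the sprung ring nest still empty, take the pin stylus from its holder block, press the small recessed button in the top of the readout box all the way in with its tip, and stand the stylus back in the holder hole, let go. Then pick up the round-nosed setting master by its stem, seat it upright, nose down, in the middle of the nest ring and press it down until the ring is fully home against its stop. Finish while still holding it pressed there (do not let go, the ring is sprung); leave the plain plug, the spray can and the wrench where they are.

Things in the scene. Friction and masses are not known exactly. Their poses are not given: they have to be found in the camera images.
- readout: fixed grey plastic readout box, 100 x 140 x 44 mm high, with a black-framed green display in its top; origin at the centre of its underside, z up, long side along its y. A round recess, 16 mm across, opens in its top face at x -20 mm, y +42 mm of its frame; the white button lies 6 mm down inside it.
- recess_mouth (a point): centre of the recess mouth, level with the top face of the readout box (44 mm above the bench); does not move with the button
- zero_top (a point): centre of the top of the round white zero button (13.6 mm across); 6 mm below the recess mouth when not pressed; moves down with the button
- zero (a joint): travel of the zero button in m: 0 released, 0.004 fully pressed; sprung, pressing it straight down takes about 1 N to start and about 5 N fully in
- holder: fixed aluminium holder block, 60 x 60 x 50 mm high, origin at the centre of its underside; one upright round hole in the middle of its top, 13 mm across with a small chamfer, 46 mm deep
- holder_hole0 (a point): centre of the hole's mouth, level with the top of the holder block (50 mm above the bench)
- stylus: loose pin stylus, 100 mm long, about 70 g, steel with a black grip; origin at its tip, z along it towards the grip. From the tip up: flat tip 5 mm across widening to an 8 mm shank at 12 mm; shank to 40 mm; collar 22 mm across from 40 to 45 mm; round black grip 14 mm across from 45 to 100 mm. At the start it stands upright in the holder hole, collar resting on the block, so tip 40 mm below the hole's mouth and grip from 55 to 110 mm above the bench below.
- stylus_tip (a point): the tip of the stylus (same point as its origin)
- nest: fixed base of the sprung ring nest: dark steel disc 104 mm across with three short sleeves, origin at the centre of its underside; the aluminium ring floats above it on springs
- ring_mouth (a point): centre of the aluminium nest ring, level with its top face: 66 mm above the bench when free, 52 mm when fully home; moves with the ring. The ring is 90 mm across outside, with a 42 mm hole, 10 mm thick.
- nest_ring (a joint): downward travel of the nest ring in m: 0 free, 0.014 fully home against its stop. Sprung: about 4.5 N to start moving, about 16 N fully home, master's own weight included; it comes up again when let go.
- master: loose round-nosed setting master of plain steel, 100 mm tall, about 0.3 kg; origin at the centre of its flat foot, z up its stem. Foot 26 mm across, ball-shaped body 52 mm across (widest 22 mm above the foot, ending at 46 mm), plain round stem 22 mm across from 46 to 100 mm. It starts standing on the bench. Seated upright in the ring, its ball rests on the ring's inner edge with the foot about 8 mm below the ring's top face.
- plug: bystander: loose straight plug standing on the bench, 100 mm tall, flat-bottomed cylinder 40 mm across up to 45 mm, stem 22 mm across above; origin at the centre of its underside. The master and the plug may swap places.
- can: bystander: blue spray can, 60 mm across, 160 mm tall, standing at the right; origin at the centre of its underside
- wrench: bystander: open-ended wrench lying at the far left of the bench; its long axis is x
Mind the look-alikes: they are no part of the job. Leave any green look-alike of the holder alone.

How it is judged:
By the outcome, as a careful person would: the job done as asked, in the order asked, and still so for the second after the job is handed in, while the arm keeps its last pose, push and grip.
It also fails if it takes over 64 s, if anything falls off the work surface, if the arm or the gripper's body presses on something with over 40 N, if the wrist force passes 120 N, or if a joint passes its speed limit or range.

## Working session

There is one attempt and no reset: what is moved stays moved. The work goes in short steps, Python scripts to look and compute and a shell command to move; the robot and the scene stay as the last step left them, time stands still between calls to the robot, and variables do not carry over. Pictures are saved under pics/ and viewed, and the job is handed in when it is done.

```bash
ls; mkdir -p pics
python3 - <<'E'
from cell import manip
import cv2
s=manip.read_state(); print({k:(v if not hasattr(v,'__len__') else [round(float(x),3) for x in v]) for k,v in s.items()})
for n in ("side","top","wrist"):
    im=manip.camera(n); cv2.imwrite(f"pics/{n}0.png",im[:,:,::-1])
    print(n,manip.camera_model(n))
E
```

```text
pics
{'clock': 0.0, 'joints': [-1.229, 0.3, 1.522, 0.0, 1.321, -0.067], 'qd': [-0.0, 0.0, -0.001, -0.0, -0.0, -0.001], 'effort': [0.002, -53.181, -35.274, 0.071, 0.024, -0.0], 'eef_pos': [218.542, -504.419, 204.892], 'eef_rot': [-3.14, -0.0, 0.409], 'wrist_force': [0.604, -0.099, -0.109], 'moment': [-0.024, 0.015, -0.057], 'finger_gap': 93.87589349052453}
side {'fx': 503.6604824862275, 'fy': 503.6604824862275, 'cx': 278.6105260592864, 'cy': 208.83777677442725, 'cam_to_world': array([[-9.27827448e-01,  1.99056474e-01, -3.15456409e-01,
         1.57620397e+02],
       [-3.72994774e-01, -5.02677192e-01,  7.79865719e-01,
         9.01673078e+02],
       [-3.33542158e-03,  8.41244412e-01,  5.40644721e-01,
         7.67451758e+02],
       [ 0.00000000e+00,  0.00000000e+00,  0.00000000e+00,
         1.00000000e+00]])}
top {'fx': 520.8215532492428, 'fy': 520.8215532492428, 'cx': 271.50890017333586, 'cy': 207.87552726652433, 'cam_to_world': array([[-1.97719496e-02,  9.97460253e-01, -6.84259766e-02,
         4.75511124e+02],
       [-9.99803479e-01, -1.96270201e-02,  2.78975207e-03,
        -6.78570781e+01],
       [ 1.43966878e-03,  6.84676884e-02,  9.97652296e-01,
         1.43824770e+03],
       [ 0.00000000e+00,  0.00000000e+00,  0.00000000e+00,
         1.00000000e+00]])}
wrist {'fx': 313.62959255633376, 'fy': 313.62959255633376, 'cx': 281.13097422487016, 'cy': 215.43599352418542, 'T_tool_cam': array([[ 8.90669984e-04,  9.70544488e-01,  2.40920326e-01,
         6.96285213e+01],
       [ 9.99999326e-01, -1.04398710e-03,  5.08743072e-04,
        -8.94139642e-01],
       [ 7.45275498e-04,  2.40919710e-01, -9.70544763e-01,
        -1.79738942e+02],
       [ 0.00000000e+00,  0.00000000e+00,  0.00000000e+00,
         1.00000000e+00]])}
```

View pics/top0.png

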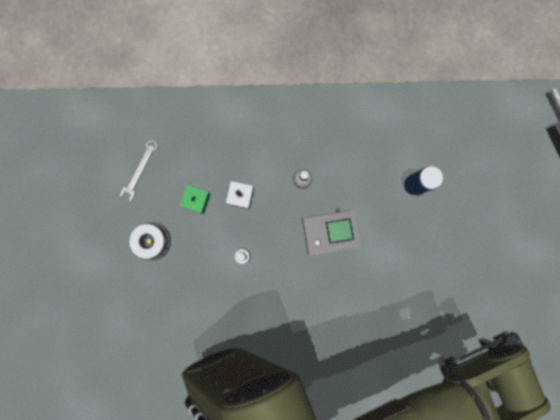

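View pics/side0.png

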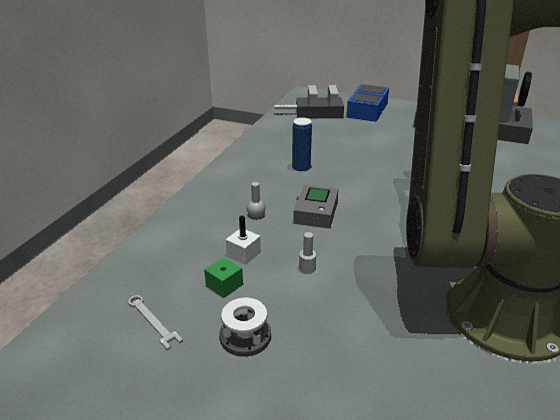

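View pics/wrist0.png

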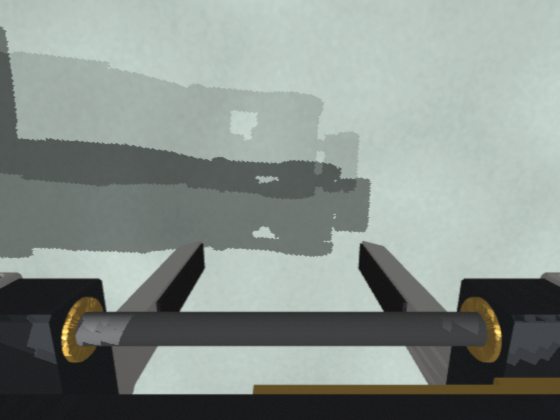

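```bash
cat > h.py <<'E'
import numpy as np, cv2
from cell import manip
from scipy.spatial.transform import Rotation as R
def ray(name,u,v,st=None):
    m=manip.camera_model(name)
    d=np.array([(u-m['cx'])/m['fx'],-(v-m['cy'])/m['fy'],-1.])
    if name=='wrist':
        T=np.eye(4);T[:3,:3]=R.from_euler('xyz',st['eef_rot']).as_matrix();T[:3,3]=st['eef_pos'];T=T@m['T_tool_cam']
    else: T=m['cam_to_world']
    return T[:3,3],T[:3,:3]@d
def onz(name,u,v,z,st=None):
    o,d=ray(name,u,v,st);return o+d*(z-o[2])/d[2]
def proj(name,p,st=None):
    m=manip.camera_model(name)
    if name=='wrist':
        T=np.eye(4);T[:3,:3]=R.from_euler('xyz',st['eef_rot']).as_matrix();T[:3,3]=st['eef_pos'];T=T@m['T_tool_cam']
    else: T=m['cam_to_world']
    c=np.linalg.inv(T)@np.append(p,1)
    return m['cx']+m['fx']*c[0]/-c[2], m['cy']-m['fy']*c[1]/-c[2]
def two(a,ua,b,ub,sa=None,sb=None):
    o1,d1=ray(a,*ua,sa);o2,d2=ray(b,*ub,sb)
    A=np.stack([d1,-d2],1);t=np.linalg.lstsq(A,o2-o1,rcond=None)[0]
    p,q=o1+t[0]*d1,o2+t[1]*d2
    return (p+q)/2,np.linalg.norm(p-q)
E
python3 - <<'E'
import cv2,numpy as np
from h import *
t=cv2.imread('pics/top0.png');s=cv2.imread('pics/side0.png')
a=cv2.resize(t[130:270,110:370],None,fx=3,fy=3,interpolation=cv2.INTER_CUBIC)
cv2.imwrite('pics/c1.png',a)
b=cv2.resize(s[170:360,190:350],None,fx=3,fy=3,interpolation=cv2.INTER_CUBIC)
cv2.imwrite('pics/c2.png',b)
for n,u,v,z in [('holder',240,195,50),('ring',147.5,241,66),('mast',305,175,100),('plug',242,255,100),('button',317.5,243,40)]: print(n,onz('top',u,v,z))
E
```

```text
holder [606.91588767  11.88202775  50.        ]
ring [488.78364583 255.93820244  66.        ]
mast [ 650.82496491 -159.90914586  100.        ]
plug [447.91112677   6.30276682 100.        ]
button [ 474.68901751 -193.08658938   40.        ]
```

View pics/c1.png

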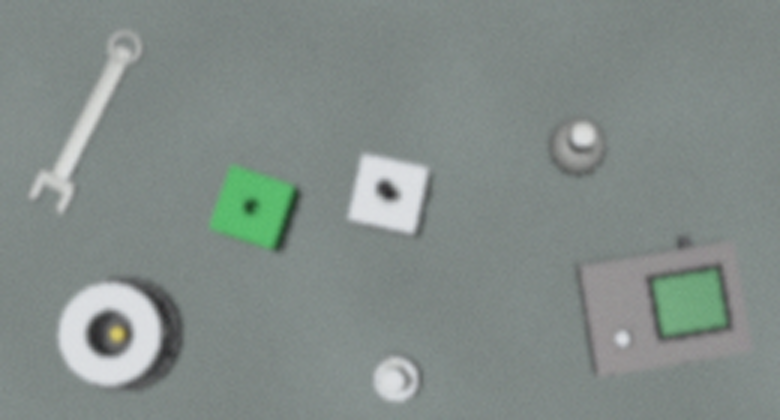

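View pics/c2.png

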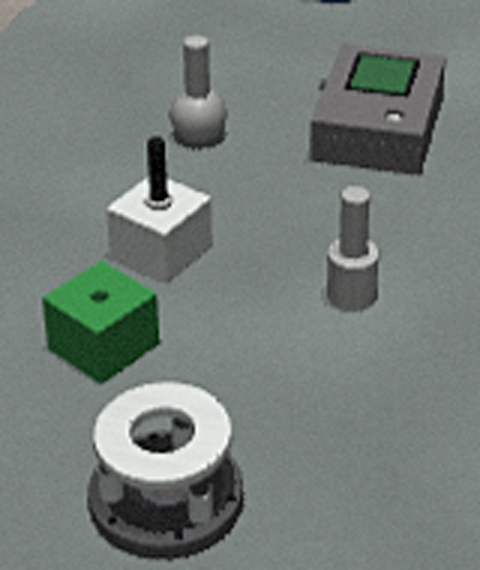

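Run:
```python
from h import *
t=cv2.imread('pics/top0.png');s=cv2.imread('pics/side0.png')
def blobs(im,mask,roi,mn=8):
    x0,y0,x1,y1=roi;m=np.zeros(mask.shape,np.uint8);m[y0:y1,x0:x1]=mask[y0:y1,x0:x1]
    cs,_=cv2.findContours(m,cv2.RETR_EXTERNAL,cv2.CHAIN_APPROX_NONE)
    return sorted([c for c in cs if cv2.contourArea(c)>=mn],key=cv2.contourArea,reverse=True)
def cen(c):
    r=cv2.minAreaRect(c);return r
gt=t.min(2);gs=s.min(2)
wt=(gt>175).astype(np.uint8)*255; ws=(gs>190).astype(np.uint8)*255
for n,roi,z in [('holder',(220,175,260,215),50),('ring',(125,218,172,265),66),('mtop',(295,168,315,185),100),('plug',(230,245,255,268),100),('btn',(310,238,324,249),38)]:
    for c in blobs(t,wt,roi,3)[:2]:
        r=cen(c);print('top',n,r,cv2.contourArea(c),onz('top',*r[0],z).round(1))
for n,roi,z in [('ring',(215,293,275,345),66),('holder',(222,225,265,255),50),('btn',(310,203,330,215),38)]:
    for c in blobs(s,ws,roi,3)[:2]:
        r=cen(c);e=cv2.fitEllipse(c) if len(c)>5 else r; print('side',n,r,e[0],onz('side',*e[0],z).round(1))
b=blobs(s,(s.max(2)<45).astype(np.uint8)*255,(232,208,256,242))
for c in b[:1]:
    i=c[:,0]; top=i[i[:,1]<i[:,1].min()+2].mean(0);print('grip top',top,onz('side',*top,110),i.min(0),i.max(0))
```

```text
top holder ((238.89410400390625, 193.97647094726562), (22.126909255981445, 22.34383773803711), 12.528807640075684) 452.5 [609.7  14.8  50. ]
top ring ((146.0, 240.5), (32.0, 33.0), 0.0) 833.5 [490.2 259.9  66. ]
top mtop ((304.0, 174.0), (6.0, 6.0), 90.0) 30.5 [ 653.5 -157.4  100. ]
top plug ((241.50003051757812, 256.0000305175781), (13.435027122497559, 13.435027122497559), 45.0) 140.0 [445.4   7.6 100. ]
top btn ((317.0, 242.5), (3.0, 4.0), 90.0) 10.0 [ 476.1 -192.    38. ]
side ring ((244.0, 313.5), (31.0, 44.0), 90.0) (243.62184143066406, 313.3895568847656) [489.8 264.4  66. ]
side holder ((242.49998474121094, 237.00001525878906), (28.531227111816406, 17.057815551757812), 23.962491989135742) (242.79592895507812, 237.83473205566406) [608.4  19.1  50. ]
grip top [242.  216.4] [609.26199237  15.76456281 110.        ] [239 216] [245 236]
```

```bash
cat >> h.py <<'E'
def go(p,yaw=None):
    st=manip.read_state();M=R.from_euler('xyz',st['eef_rot'])
    y=st['eef_rot'][2] if yaw is None else yaw
    d=M.inv().apply(np.array(p,float)-st['eef_pos'])/1000
    rv=(M.inv()*R.from_euler('xyz',[np.pi,0,y])).as_rotvec()
    print('delta',d.round(4),'rot',rv.round(4),'clk',round(st['clock'],2))
def show():
    st=manip.read_state();print({k:np.round(st[k],2) for k in('clock','eef_pos','eef_rot','wrist_force','finger_gap')});return st
def snap(n,f):
    st=manip.read_state();im=manip.camera(n)[:,:,::-1].copy();cv2.imwrite('pics/'+f,im);return st,im
E
python3 -c "
from h import *
go((608,16,170),0.409)"
```

```text
delta [ 0.5643 -0.3228  0.0354] rot [-0.0008 -0.0001 -0.0002] clk 0.15
```

```bash
python3 -m pendant '[{"claw":0.094,"delta_pos":[0.564,-0.323,0.035],"rotation":[0,0,0]},{"claw":0.094,"delta_pos":[0.564,-0.323,0.035],"rotation":[0,0,0]},{"claw":0.094,"delta_pos":[0.564,-0.323,0.035],"rotation":[0,0,0]},{"claw":0.094,"delta_pos":[0.564,-0.323,0.035],"rotation":[0,0,0]},{"claw":0.094,"delta_pos":[0.564,-0.323,0.035],"rotation":[0,0,0]},{"claw":0.094,"delta_pos":[0.564,-0.323,0.035],"rotation":[0,0,0]},{"claw":0.094,"delta_pos":[0.564,-0.323,0.035],"rotation":[0,0,0]},{"claw":0.094,"delta_pos":[0.564,-0.323,0.035],"rotation":[0,0,0]},{"claw":0.094,"delta_pos":[0.564,-0.323,0.035],"rotation":[0,0,0]},{"claw":0.094,"delta_pos":[0.564,-0.323,0.035],"rotation":[0,0,0]}]'; python3 -c "
from h import *
show(); go((608,16,170),0.409)"
```

```text
clock: 1.4
eef_pos: [593.0, -2.8, 171.5]
eef_rot: [-3.141, 0.0, 0.409]
wrist_force: [0.5, -0.7, -0.3]
finger_gap: 93.9
{'clock': np.float64(1.4), 'eef_pos': array([593.04,  -2.8 , 171.48]), 'eef_rot': array([-3.14,  0.  ,  0.41]), 'wrist_force': array([ 0.52, -0.75, -0.31]), 'finger_gap': np.float64(93.85)}
delta [ 0.0212 -0.0113  0.0015] rot [-0.0009  0.0001 -0.0001] clk 1.4
```

```bash
python3 -m pendant '[{"claw":0.06,"delta_pos":[0.021,-0.011,0.0],"rotation":[0,0,0]},{"claw":0.06,"delta_pos":[0.021,-0.011,0.0],"rotation":[0,0,0]},{"claw":0.06,"delta_pos":[0.021,-0.011,0.0],"rotation":[0,0,0]}]'; python3 -c "
from h import *
show();st,im=snap('wrist','w1.png')
for z in (110,50): print(proj('wrist',(608,16,z),st))"
```

```text
clock: 1.78
eef_pos: [607.5, 15.0, 171.3]
eef_rot: [-3.141, 0.001, 0.408]
wrist_force: [0.2, -0.7, 0.2]
finger_gap: 67.6
{'clock': np.float64(1.78), 'eef_pos': array([607.5 ,  14.96, 171.33]), 'eef_rot': array([-3.14,  0.  ,  0.41]), 'wrist_force': array([ 0.19, -0.72,  0.25]), 'finger_gap': np.float64(67.57)}
(np.float64(281.52497976302874), np.float64(226.2242754210345))
(np.float64(281.55418735611755), np.float64(209.47080443952922))
```

View pics/w1.png

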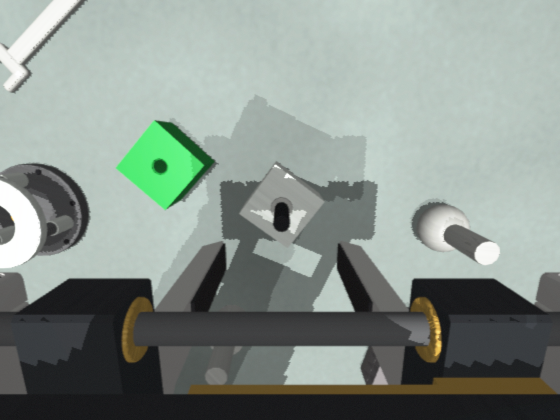

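Run:
```python
from h import *
im=cv2.imread('pics/w1.png')
cv2.imwrite('pics/w1c.png',cv2.resize(im[150:260,220:345],None,fx=5,fy=5,interpolation=cv2.INTER_CUBIC))
cv2.imwrite('pics/w1d.png',cv2.resize(im[190:280,400:520],None,fx=5,fy=5,interpolation=cv2.INTER_CUBIC))
```

```text
(no output)
```

View pics/w1c.png

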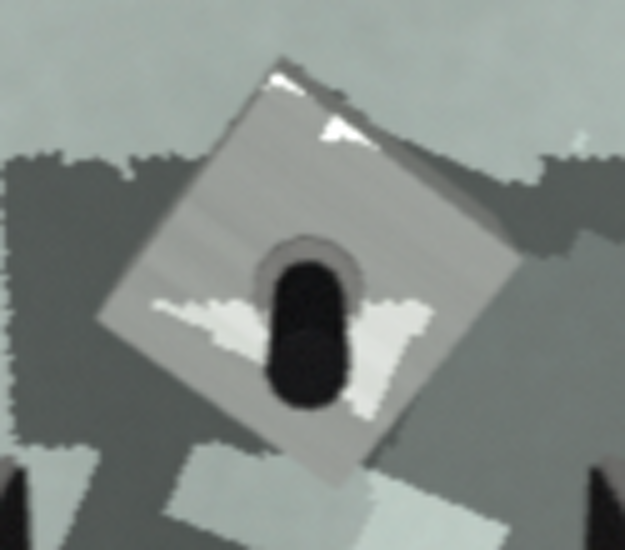

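View pics/w1d.png

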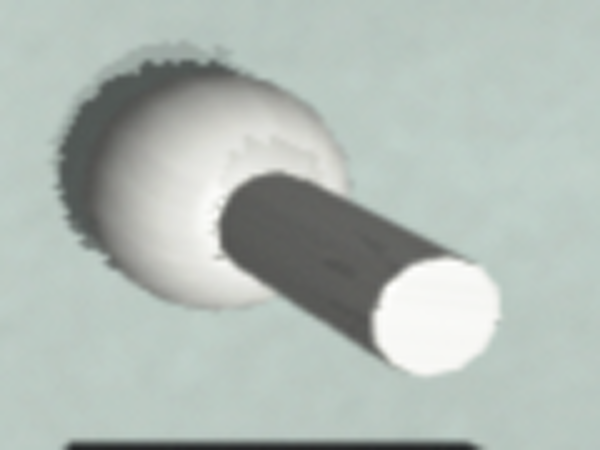

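```bash
python3 - <<'E'
from h import *
st=manip.read_state()
print('grip',onz('wrist',281.4,223.6,110,st)); print('collar',onz('wrist',281.4,150+290/5,55,st))
print('master',onz('wrist',487.2,253.2,100,st), two('wrist',(487.2,253.2),'top',(304,174),st))
print('master side-top',two('top',(304,174),'side',(190+197/3,170+42/3)))
E
python3 -c "
from h import *
go((608,15.5,66),0.409);go((608.5,17.2,66),0.409)"
```

```text
grip [609.92344414  16.69452531 110.        ]
collar [610.32319356  16.91282388  55.        ]
master [ 653.0569887  -155.25962203  100.        ] (array([ 653.33693009, -157.41513756,   97.50691901]), np.float64(0.9766379841222161))
master side-top (array([ 653.12340657, -157.99703828,   95.99202615]), np.float64(1.8973952309440305))
delta [ 0.0008 -0.0004  0.1055] rot [-0.0008  0.0003 -0.001 ] clk 1.82
delta [ 0.0019 -0.0018  0.1055] rot [-0.0008  0.0003 -0.001 ] clk 1.82
```

```bash
python3 -m pendant '[{"claw":0.06,"delta_pos":[0.0028,-0.0005,0.04],"rotation":[0,0,0]},{"claw":0.05,"delta_pos":[0.0028,-0.0005,0.08],"rotation":[0,0,0]},{"claw":0.05,"delta_pos":[0.0028,-0.0005,0.107],"rotation":[0,0,0]},{"claw":0.04,"delta_pos":[0.0028,-0.0005,0.107],"rotation":[0,0,0]},{"claw":0.025,"delta_pos":[0.0028,-0.0005,0.107],"rotation":[0,0,0]},{"claw":0.02,"delta_pos":[0.0028,-0.0005,0.107],"rotation":[0,0,0]}]' 20; python3 -c "
from h import *
show();st,im=snap('wrist','w2.png')"
```

```text
clock: 2.58
eef_pos: [610.4, 16.2, 66.1]
eef_rot: [3.141, -0.002, 0.408]
wrist_force: [-0.1, -0.1, 0.0]
finger_gap: 23.7
{'clock': np.float64(2.58), 'eef_pos': array([610.41,  16.16,  66.13]), 'eef_rot': array([ 3.14, -0.  ,  0.41]), 'wrist_force': array([-0.08, -0.12,  0.02]), 'finger_gap': np.float64(23.71)}
```

View pics/w2.png

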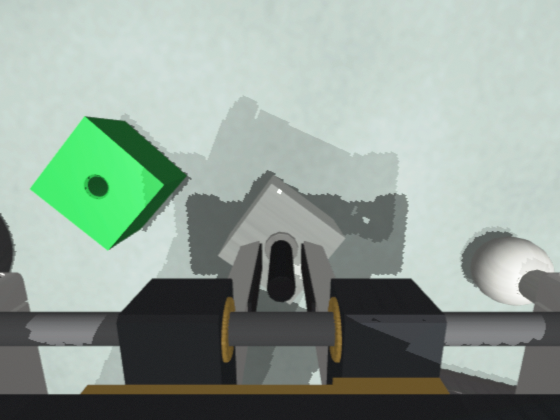

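```bash
python3 -m pendant '[{"claw":0.01,"delta_pos":[0,0,0.0],"rotation":[0,0,0]},{"claw":0.008,"delta_pos":[0,0,0],"rotation":[0,0,0]},{"claw":0.008,"delta_pos":[0,0,0],"rotation":[0,0,0]},{"claw":0.008,"delta_pos":[0,0,0],"rotation":[0,0,0]},{"claw":0.008,"delta_pos":[0,0,0],"rotation":[0,0,0]}]' 25; python3 -c "
from h import *
show()"
```

```text
clock: 3.25
eef_pos: [610.6, 16.2, 66.4]
eef_rot: [3.141, -0.002, 0.408]
wrist_force: [-1.4, 0.9, 6.0]
finger_gap: 13.7
{'clock': np.float64(3.25), 'eef_pos': array([610.58,  16.2 ,  66.4 ]), 'eef_rot': array([ 3.14, -0.  ,  0.41]), 'wrist_force': array([-1.37,  0.91,  6.  ]), 'finger_gap': np.float64(13.65)}
```

```bash
python3 -m pendant '[{"claw":0.008,"delta_pos":[0,0,-0.02],"rotation":[0,0,0]},{"claw":0.008,"delta_pos":[0,0,-0.06],"rotation":[0,0,0]},{"claw":0.008,"delta_pos":[0,0,-0.1],"rotation":[0,0,0]},{"claw":0.008,"delta_pos":[0,0,-0.1],"rotation":[0,0,0]},{"claw":0.008,"delta_pos":[0,0,-0.1],"rotation":[0,0,0]}]'; python3 -c "
from h import *
show();snap('wrist','w3.png');snap('side','s3.png');go((476,-192,160),.409)"
```

```text
clock: 3.88
eef_pos: [609.9, 16.2, 165.2]
eef_rot: [-3.141, -0.001, 0.408]
wrist_force: [-0.4, -0.2, -0.9]
finger_gap: 13.2
{'clock': np.float64(3.88), 'eef_pos': array([609.88,  16.21, 165.21]), 'eef_rot': array([-3.14, -0.  ,  0.41]), 'wrist_force': array([-0.4 , -0.17, -0.88]), 'finger_gap': np.float64(13.21)}
delta [-0.2054  0.1381  0.0047] rot [-0.0007  0.0001 -0.0012] clk 3.98
```

View pics/w3.png

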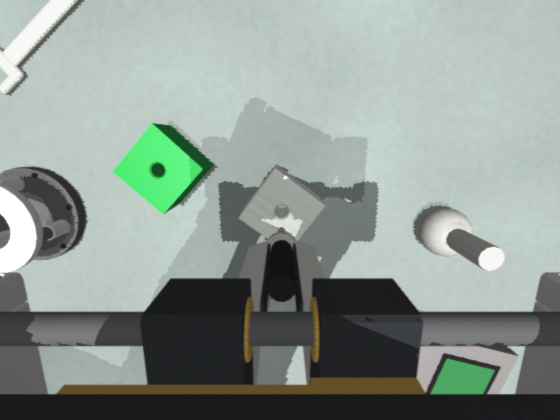

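View pics/s3.png

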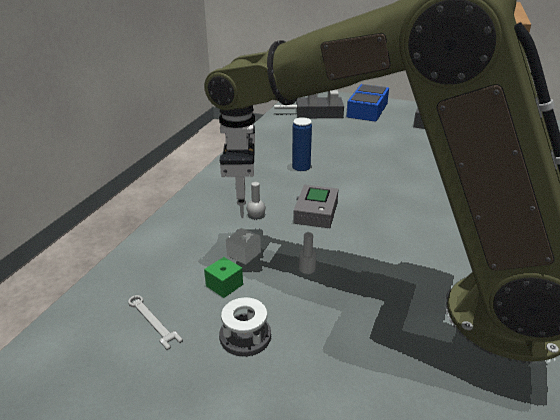

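```bash
python3 -m pendant '[{"claw":0.008,"delta_pos":[-0.05,0.034,0],"rotation":[0,0,0]},{"claw":0.008,"delta_pos":[-0.1,0.068,0],"rotation":[0,0,0]},{"claw":0.008,"delta_pos":[-0.15,0.102,0],"rotation":[0,0,0]},{"claw":0.008,"delta_pos":[-0.205,0.138,0.005],"rotation":[0,0,0]},{"claw":0.008,"delta_pos":[-0.205,0.138,0.005],"rotation":[0,0,0]},{"claw":0.008,"delta_pos":[-0.205,0.138,0.005],"rotation":[0,0,0]},{"claw":0.008,"delta_pos":[-0.205,0.138,0.005],"rotation":[0,0,0]}]'; python3 -c "
from h import *
show();st,im=snap('wrist','w4.png');snap('side','s4.png')
print(proj('wrist',(476,-192,38),st), proj('wrist',np.array(st['eef_pos'])-[0,0,56.4],st))
cv2.imwrite('pics/w4c.png',cv2.resize(im[140:300,180:380],None,fx=4,fy=3.7,interpolation=cv2.INTER_CUBIC))"
```

```text
clock: 4.85
eef_pos: [476.9, -190.8, 159.4]
eef_rot: [-3.14, 0.0, 0.409]
wrist_force: [-0.3, 0.6, -0.7]
finger_gap: 13.8
{'clock': np.float64(4.85), 'eef_pos': array([ 476.87, -190.8 ,  159.41]), 'eef_rot': array([-3.14,  0.  ,  0.41]), 'wrist_force': array([-0.26,  0.61, -0.73]), 'finger_gap': np.float64(13.81)}
(np.float64(283.1054874698881), np.float64(211.60868972503513)) (np.float64(282.4997389458969), np.float64(229.04067876964785))
```

View pics/w4c.png

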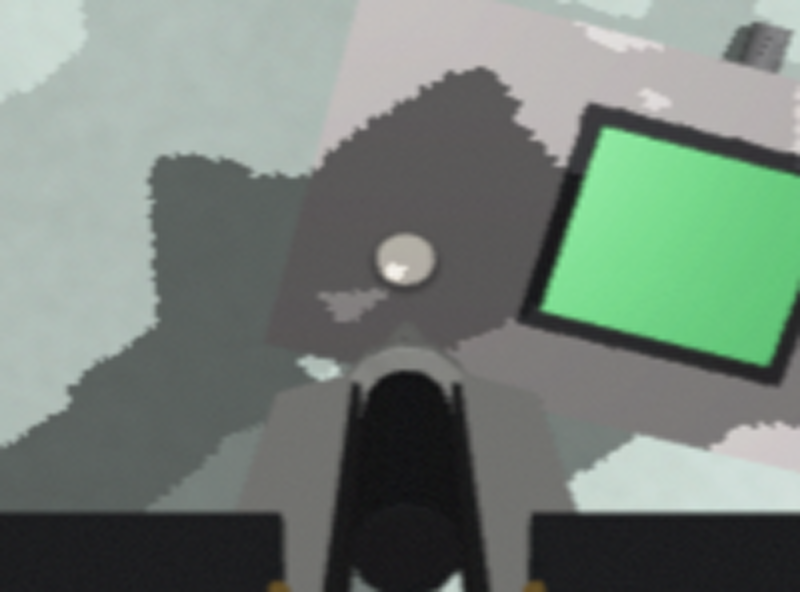

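View pics/w4.png

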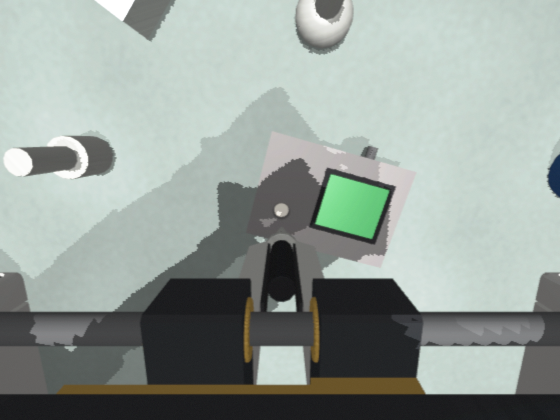

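```bash
python3 - <<'E'
from h import *
st=manip.read_state()
print(onz('wrist',281.25,210.0,38,st),'tip at z103',onz('wrist',281.3,228,103,st))
cv=onz('wrist',281.25,210.0,38,st)
E
python3 - <<'E'
from h import *
im=cv2.imread('pics/w3.png')
cv2.imwrite('pics/w3c.png',cv2.resize(im[150:260,220:345],None,fx=5,fy=5,interpolation=cv2.INTER_CUBIC))
st={'eef_pos':[609.88,16.21,165.21],'eef_rot':[-3.141,-0.001,0.408]}
print('hole',onz('wrist',281.5,211,50,st))
go((476,-192,94),.409)
E
```

```text
[ 476.70006501 -189.76658447   38.        ] tip at z103 [ 477.19508985 -189.68900802  103.        ]
hole [610.44125741  17.28555958  50.        ]
delta [-0.0012  0.0008  0.0655] rot [-0.001   0.0003  0.0005] clk 4.95
```

View pics/w3c.png

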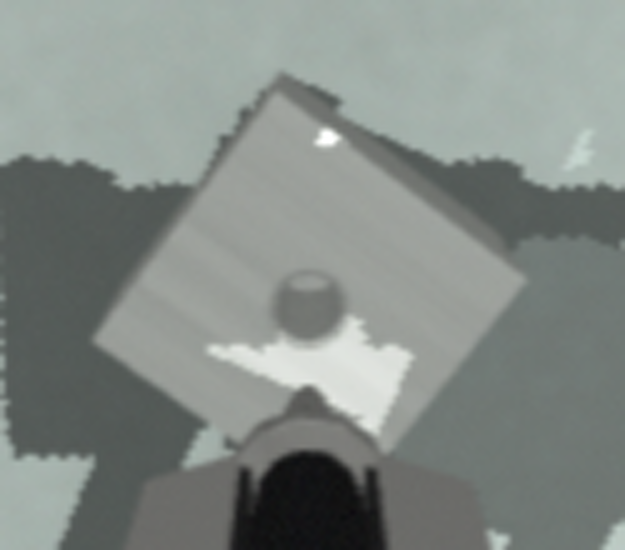

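```bash
python3 -m pendant '[{"claw":0.008,"delta_pos":[0,0,0.03],"rotation":[0,0,0]},{"claw":0.008,"delta_pos":[0,0,0.055],"rotation":[0,0,0]},{"claw":0.008,"delta_pos":[0,0,0.062],"rotation":[0,0,0]},{"claw":0.008,"delta_pos":[0,0,0.062],"rotation":[0,0,0]},{"claw":0.008,"delta_pos":[0,0,0.062],"rotation":[0,0,0]}]' 40; python3 -c "
from h import *
show();st,im=snap('side','s5.png')
cv2.imwrite('pics/s5c.png',cv2.resize(im[140:240,270:370],None,fx=5,fy=5,interpolation=cv2.INTER_CUBIC))"
```

```text
clock: 5.58
eef_pos: [477.3, -190.9, 98.5]
eef_rot: [3.141, -0.001, 0.41]
wrist_force: [-0.1, -0.3, -2.2]
finger_gap: 13.4
{'clock': np.float64(5.58), 'eef_pos': array([ 477.31, -190.89,   98.5 ]), 'eef_rot': array([ 3.14, -0.  ,  0.41]), 'wrist_force': array([-0.12, -0.31, -2.16]), 'finger_gap': np.float64(13.37)}
```

View pics/s5c.png

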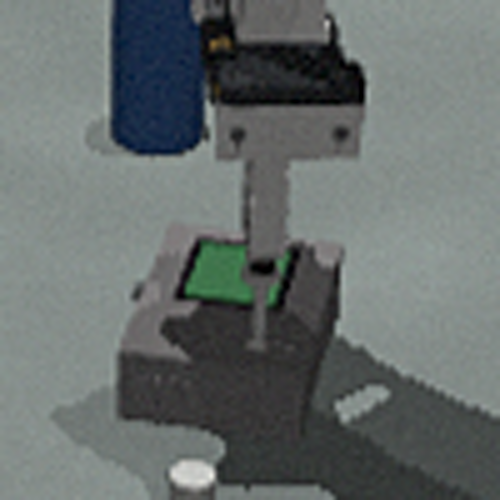

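```bash
python3 -m pendant '[{"claw":0.008,"delta_pos":[0,0,0.004],"rotation":[0,0,0]},{"claw":0.008,"delta_pos":[0,0,0.006],"rotation":[0,0,0]},{"claw":0.008,"delta_pos":[0,0,0.006],"rotation":[0,0,0]},{"claw":0.008,"delta_pos":[0,0,0.006],"rotation":[0,0,0]}]'; python3 -m pendant '[{"claw":0.008,"delta_pos":[0,0,0.001],"rotation":[0,0,0]},{"claw":0.008,"delta_pos":[0,0,0.002],"rotation":[0,0,0]},{"claw":0.008,"delta_pos":[0,0,0.002],"rotation":[0,0,0]},{"claw":0.008,"delta_pos":[0,0,0.002],"rotation":[0,0,0]}]'
```

```text
clock: 6.12
eef_pos: [477.5, -191.0, 92.7]
eef_rot: [3.141, -0.001, 0.41]
wrist_force: [0.3, -1.1, 2.2]
finger_gap: 13.4
clock: 6.62
eef_pos: [477.5, -191.0, 90.8]
eef_rot: [3.141, -0.001, 0.41]
wrist_force: [-0.4, -1.1, 4.3]
finger_gap: 13.1
```

```bash
python3 -m pendant '[{"claw":0.008,"delta_pos":[0,0,0.001],"rotation":[0,0,0]},{"claw":0.008,"delta_pos":[0,0,0.002],"rotation":[0,0,0]},{"claw":0.008,"delta_pos":[0,0,0.002],"rotation":[0,0,0]},{"claw":0.008,"delta_pos":[0,0,0.002],"rotation":[0,0,0]}]'
```

```text
clock: 7.12
eef_pos: [477.9, -191.2, 89.7]
eef_rot: [3.14, -0.002, 0.41]
wrist_force: [-2.0, 0.2, 14.1]
finger_gap: 13.4
```

```bash
python3 -m pendant '[{"claw":0.008,"delta_pos":[0,0,-0.01],"rotation":[0,0,0]},{"claw":0.008,"delta_pos":[0,0,-0.04],"rotation":[0,0,0]},{"claw":0.008,"delta_pos":[0,0,-0.08],"rotation":[0,0,0]},{"claw":0.008,"delta_pos":[0,0,-0.08],"rotation":[0,0,0]},{"claw":0.008,"delta_pos":[0,0,-0.08],"rotation":[0,0,0]}]'; python3 -c "
from h import *
go((610.2,16.2,152),.409);st,im=snap('side','s6.png')
cv2.imwrite('pics/s6c.png',cv2.resize(im[110:240,240:370],None,fx=4,fy=4,interpolation=cv2.INTER_CUBIC))"
```

```text
clock: 7.75
eef_pos: [477.2, -190.9, 168.8]
eef_rot: [3.141, -0.001, 0.41]
wrist_force: [0.0, -0.7, -1.6]
finger_gap: 13.5
delta [ 0.2045 -0.137   0.0169] rot [ 0.0004 -0.001   0.0006] clk 7.75
```

View pics/s6c.png

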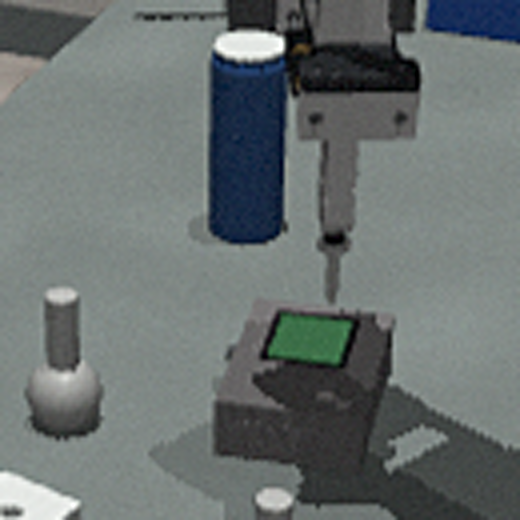

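```bash
python3 -m pendant '[{"claw":0.008,"delta_pos":[0.05,-0.034,0],"rotation":[0,0,0]},{"claw":0.008,"delta_pos":[0.1,-0.068,0],"rotation":[0,0,0]},{"claw":0.008,"delta_pos":[0.15,-0.102,0],"rotation":[0,0,0]},{"claw":0.008,"delta_pos":[0.2045,-0.137,0.005],"rotation":[0,0,0]},{"claw":0.008,"delta_pos":[0.2045,-0.137,0.017],"rotation":[0,0,0]},{"claw":0.008,"delta_pos":[0.2045,-0.137,0.017],"rotation":[0,0,0]},{"claw":0.008,"delta_pos":[0.2045,-0.137,0.017],"rotation":[0,0,0]},{"claw":0.008,"delta_pos":[0.2045,-0.137,0.017],"rotation":[0,0,0]}]'; python3 -c "
from h import *
st,im=snap('wrist','w7.png');go((610.4,16.2,120),.409)
cv2.imwrite('pics/w7c.png',cv2.resize(im[150:260,220:345],None,fx=5,fy=5,interpolation=cv2.INTER_CUBIC))"
```

```text
clock: 8.8
eef_pos: [610.0, 15.2, 152.2]
eef_rot: [3.141, -0.001, 0.408]
wrist_force: [-0.0, 0.4, -1.3]
finger_gap: 13.7
delta [ 0.0006 -0.0006  0.0322] rot [ 0.0003 -0.0011 -0.0006] clk 8.85
```

View pics/w7c.png

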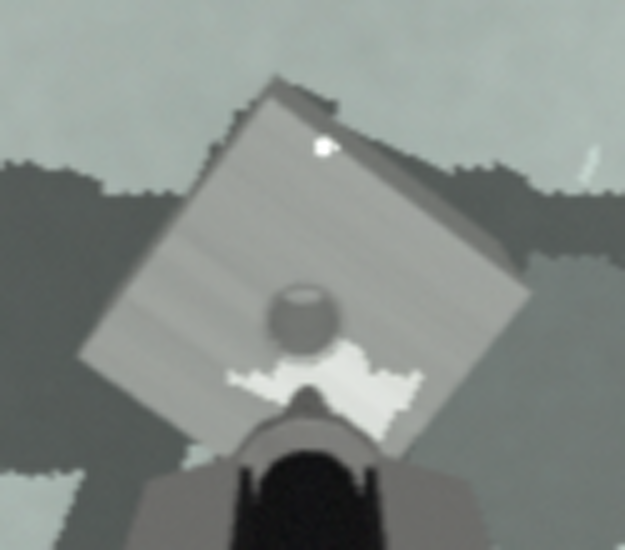

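```bash
python3 -m pendant '[{"claw":0.008,"delta_pos":[0.0006,-0.0007,0.02],"rotation":[0,0,0]},{"claw":0.008,"delta_pos":[0.0006,-0.0007,0.04],"rotation":[0,0,0]},{"claw":0.008,"delta_pos":[0.0006,-0.0007,0.043],"rotation":[0,0,0]},{"claw":0.008,"delta_pos":[0.0006,-0.0007,0.043],"rotation":[0,0,0]},{"claw":0.008,"delta_pos":[0.0006,-0.0007,0.043],"rotation":[0,0,0]}]'; python3 -c "
from h import *
st,im=snap('wrist','w8.png');go((610.6,16.2,68),.409)
cv2.imwrite('pics/w8c.png',cv2.resize(im[150:260,220:345],None,fx=5,fy=5,interpolation=cv2.INTER_CUBIC))"
```

```text
clock: 9.48
eef_pos: [610.8, 16.2, 110.2]
eef_rot: [3.141, -0.003, 0.408]
wrist_force: [-0.2, 1.2, -0.1]
finger_gap: 13.5
delta [-0.0002 -0.0001  0.042 ] rot [ 0.0008 -0.0023 -0.0006] clk 9.53
```

View pics/w8c.png

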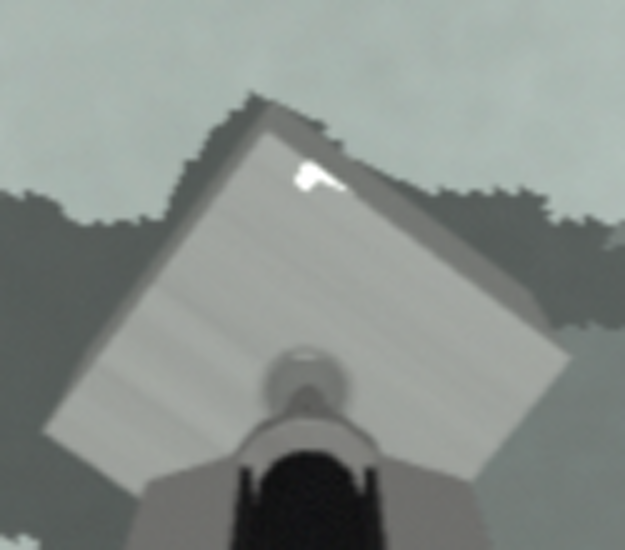

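```bash
python3 -m pendant '[{"claw":0.008,"delta_pos":[0,0,0.008],"rotation":[0,0,0]},{"claw":0.008,"delta_pos":[0,0,0.015],"rotation":[0,0,0]},{"claw":0.008,"delta_pos":[0,0,0.02],"rotation":[0,0,0]},{"claw":0.008,"delta_pos":[0,0,0.02],"rotation":[0,0,0]}]'; python3 -m pendant '[{"claw":0.008,"delta_pos":[0,0,0.01],"rotation":[0,0,0]},{"claw":0.008,"delta_pos":[0,0,0.018],"rotation":[0,0,0]},{"claw":0.008,"delta_pos":[0,0,0.022],"rotation":[0,0,0]},{"claw":0.008,"delta_pos":[0,0,0.022],"rotation":[0,0,0]},{"claw":0.008,"delta_pos":[0,0,0.022],"rotation":[0,0,0]}]'
```

```text
clock: 10.02
eef_pos: [610.5, 16.2, 89.4]
eef_rot: [3.141, -0.001, 0.408]
wrist_force: [-0.6, -0.3, -0.7]
finger_gap: 13.3
clock: 10.65
eef_pos: [610.7, 16.2, 67.7]
eef_rot: [3.141, -0.002, 0.408]
wrist_force: [-0.3, 0.1, -1.7]
finger_gap: 13.5
```

Almost seated; lower the last 1.5 mm, then release.

```bash
python3 -m pendant '[{"claw":0.008,"delta_pos":[0,0,0.001],"rotation":[0,0,0]},{"claw":0.008,"delta_pos":[0,0,0.0015],"rotation":[0,0,0]},{"claw":0.008,"delta_pos":[0,0,0.0015],"rotation":[0,0,0]}]' 10; python3 -m pendant '[{"claw":0.02,"delta_pos":[0,0,0.0],"rotation":[0,0,0]},{"claw":0.04,"delta_pos":[0,0,0.0],"rotation":[0,0,0]},{"claw":0.05,"delta_pos":[0,0,0],"rotation":[0,0,0]},{"claw":0.06,"delta_pos":[0,0,0],"rotation":[0,0,0]},{"claw":0.06,"delta_pos":[0,0,-0.03],"rotation":[0,0,0]},{"claw":0.06,"delta_pos":[0,0,-0.07],"rotation":[0,0,0]},{"claw":0.06,"delta_pos":[0,0,-0.10],"rotation":[0,0,0]},{"claw":0.06,"delta_pos":[0,0,-0.10],"rotation":[0,0,0]}]'
python3 -c "
from h import *
show();st,im=snap('wrist','w9.png');go((653,-157,150),.409);st2,s=snap('side','s9.png')
a=cv2.resize(im[150:280,200:365],None,fx=4,fy=4,interpolation=cv2.INTER_CUBIC);cv2.imwrite('pics/w9c.png',a)
cv2.imwrite('pics/s9c.png',cv2.resize(s[190:280,195:335],None,fx=5,fy=5,interpolation=cv2.INTER_CUBIC))"
```

```text
clock: 11.02
eef_pos: [610.8, 16.2, 66.4]
eef_rot: [3.141, -0.002, 0.408]
wrist_force: [-1.0, -0.7, 2.8]
finger_gap: 13.9
clock: 12.02
eef_pos: [611.5, 16.2, 168.8]
eef_rot: [3.139, -0.006, 0.408]
wrist_force: [0.2, 0.2, -0.8]
finger_gap: 60.2
{'clock': np.float64(12.02), 'eef_pos': array([611.48,  16.17, 168.8 ]), 'eef_rot': array([ 3.14, -0.01,  0.41]), 'wrist_force': array([ 0.24,  0.25, -0.81]), 'finger_gap': np.float64(60.22)}
delta [-0.03    0.1757  0.0169] rot [ 0.0013 -0.0032 -0.0007] clk 12.07
```

View pics/w9c.png

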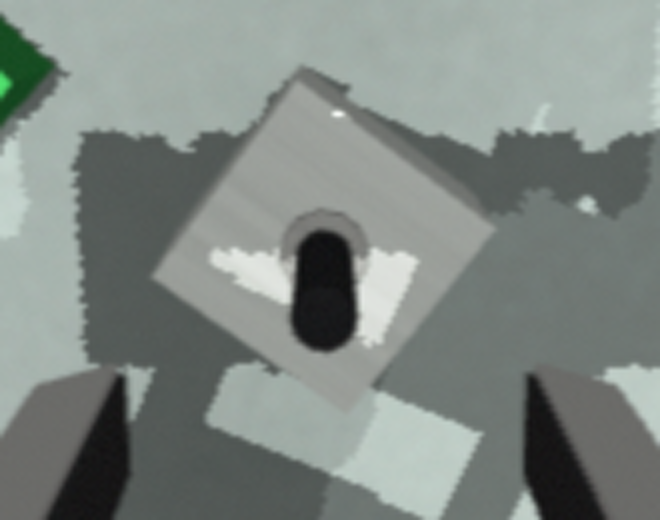

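View pics/s9c.png

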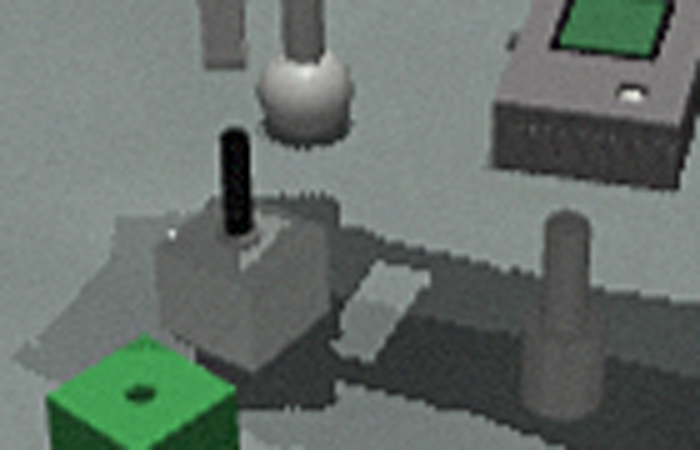

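```bash
python3 -m pendant '[{"claw":0.06,"delta_pos":[-0.01,0.05,0],"rotation":[0,0,0]},{"claw":0.06,"delta_pos":[-0.02,0.1,0],"rotation":[0,0,0]},{"claw":0.06,"delta_pos":[-0.03,0.15,0],"rotation":[0,0,0]},{"claw":0.06,"delta_pos":[-0.03,0.175,0.01],"rotation":[0,0,0]},{"claw":0.06,"delta_pos":[-0.03,0.175,0.01],"rotation":[0.001,-0.003,0]},{"claw":0.06,"delta_pos":[-0.03,0.175,0.01],"rotation":[0.001,-0.003,0]},{"claw":0.06,"delta_pos":[-0.03,0.175,0.01],"rotation":[0.001,-0.003,0]}]'
python3 -c "
from h import *
show();st,im=snap('wrist','w10.png')
x0,y0=220,170
a=cv2.resize(im[y0:300,x0:345],None,fx=4,fy=4,interpolation=cv2.INTER_CUBIC);cv2.imwrite('pics/w10c.png',a)
m=(im.min(2)>225).astype(np.uint8)
m[:, :240]=0;m[:,325:]=0
cs,_=cv2.findContours(m,0,1)
for c in cs:
  if cv2.contourArea(c)>60:
    e=cv2.minAreaRect(c);print(e,onz('wrist',*e[0],100,st))
"
```

```text
clock: 13.0
eef_pos: [652.2, -155.2, 155.9]
eef_rot: [-3.141, 0.001, 0.41]
wrist_force: [0.5, 0.9, -0.4]
finger_gap: 60.2
{'clock': np.float64(13.0), 'eef_pos': array([ 652.22, -155.24,  155.86]), 'eef_rot': array([-3.14,  0.  ,  0.41]), 'wrist_force': array([ 0.49,  0.89, -0.38]), 'finger_gap': np.float64(60.21)}
```

View pics/w10c.png

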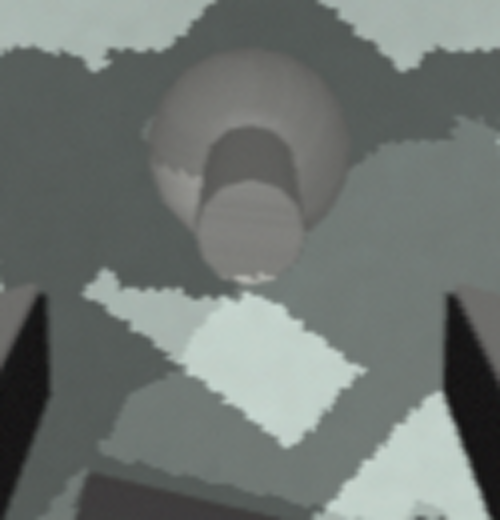

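```bash
python3 -c "
from h import *
st=manip.read_state()
p=onz('wrist',282.5,227.75,100,st);print(p); go((p[0],p[1]-1,56),.409)"
```

```text
[ 653.32181578 -154.94240313  100.        ]
delta [0.0008 0.001  0.1   ] rot [-0.0004  0.0013  0.0005] clk 13.05
```

```bash
python3 -m pendant '[{"claw":0.06,"delta_pos":[0.001,0.001,0.04],"rotation":[0,0.001,0]},{"claw":0.06,"delta_pos":[0.001,0.001,0.08],"rotation":[0,0.001,0]},{"claw":0.055,"delta_pos":[0.001,0.001,0.098],"rotation":[0,0.001,0]},{"claw":0.04,"delta_pos":[0.001,0.001,0.098],"rotation":[0,0.001,0]},{"claw":0.035,"delta_pos":[0.001,0.001,0.098],"rotation":[0,0.001,0]}]' 30
python3 -c "
from h import *
show();st,im=snap('wrist','w11.png')"
```

```text
clock: 13.68
eef_pos: [654.3, -156.0, 59.9]
eef_rot: [3.14, -0.002, 0.41]
wrist_force: [-0.1, 0.4, -0.4]
finger_gap: 38.4
{'clock': np.float64(13.68), 'eef_pos': array([ 654.32, -156.02,   59.95]), 'eef_rot': array([ 3.14, -0.  ,  0.41]), 'wrist_force': array([-0.11,  0.44, -0.44]), 'finger_gap': np.float64(38.41)}
```

View pics/w11.png

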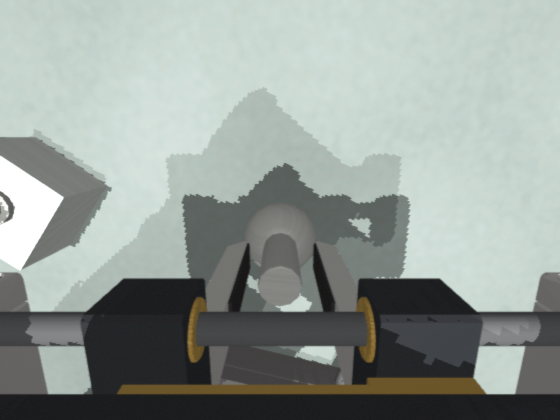

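```bash
python3 -m pendant '[{"claw":0.025,"delta_pos":[0,0,0],"rotation":[0,0,0]},{"claw":0.015,"delta_pos":[0,0,0],"rotation":[0,0,0]},{"claw":0.012,"delta_pos":[0,0,0],"rotation":[0,0,0]},{"claw":0.012,"delta_pos":[0,0,0],"rotation":[0,0,0]},{"claw":0.012,"delta_pos":[0,0,0],"rotation":[0,0,0]}]' 30;  python3 -m pendant '[{"claw":0.012,"delta_pos":[0,0,0],"rotation":[0,0,0]},{"claw":0.012,"delta_pos":[0,0,-0.02],"rotation":[0,0,0]},{"claw":0.012,"delta_pos":[0,0,-0.06],"rotation":[0,0,0]},{"claw":0.012,"delta_pos":[0,0,-0.1],"rotation":[0,0,0]},{"claw":0.012,"delta_pos":[0,0,-0.14],"rotation":[0,0,0]},{"claw":0.012,"delta_pos":[0,0,-0.14],"rotation":[0,0,0]},{"claw":0.012,"delta_pos":[0,0,-0.14],"rotation":[0,0,0]}]' 55
python3 -c "
from h import *
show();go((489.5,258.5,200),.409)
st,im=snap('side','s12.png')"
```

```text
clock: 14.35
eef_pos: [654.8, -156.1, 61.1]
eef_rot: [3.139, -0.003, 0.41]
wrist_force: [-0.9, 1.5, 6.8]
finger_gap: 21.7
clock: 15.22
eef_pos: [653.7, -155.9, 199.7]
eef_rot: [3.141, -0.002, 0.41]
wrist_force: [-0.2, 0.3, -4.1]
finger_gap: 21.2
{'clock': np.float64(15.22), 'eef_pos': array([ 653.71, -155.86,  199.66]), 'eef_rot': array([ 3.14, -0.  ,  0.41]), 'wrist_force': array([-0.21,  0.28, -4.06]), 'finger_gap': np.float64(21.19)}
delta [ 0.0144 -0.4455 -0.0008] rot [ 0.001  -0.0015  0.0006] clk 15.22
```

View pics/s12.png

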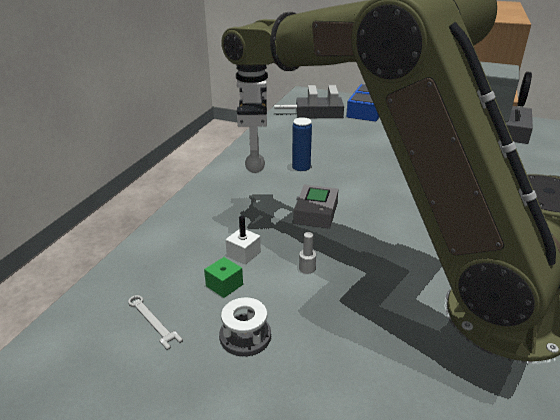

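```bash
python3 -m pendant '[{"claw":0.012,"delta_pos":[0.0,-0.04,0],"rotation":[0,0,0]},{"claw":0.012,"delta_pos":[0.0,-0.09,0],"rotation":[0,0,0]},{"claw":0.012,"delta_pos":[0.004,-0.14,0],"rotation":[0,0,0]},{"claw":0.012,"delta_pos":[0.006,-0.19,0],"rotation":[0,0,0]},{"claw":0.012,"delta_pos":[0.008,-0.24,0],"rotation":[0,0,0]},{"claw":0.012,"delta_pos":[0.01,-0.29,0],"rotation":[0,0,0]},{"claw":0.012,"delta_pos":[0.012,-0.34,0],"rotation":[0,0,0]},{"claw":0.012,"delta_pos":[0.014,-0.39,0],"rotation":[0,0,0]},{"claw":0.012,"delta_pos":[0.014,-0.43,0],"rotation":[0,0,0]},{"claw":0.012,"delta_pos":[0.014,-0.4455,0],"rotation":[0.001,-0.0015,0]}]'; python3 -m pendant '[{"claw":0.012,"delta_pos":[0,0,0],"rotation":[0,0,0]}]'
python3 -c "
from h import *
show();go((489.5,258.5,180),.409)
st,im=snap('wrist','w13.png');snap('side','s13.png');snap('top','t13.png')"
```

```text
clock: 16.52
eef_pos: [487.7, 259.8, 197.6]
eef_rot: [-3.141, 0.003, 0.412]
wrist_force: [0.1, -0.7, -3.3]
finger_gap: 21.1
clock: 16.65
eef_pos: [487.4, 259.8, 196.8]
eef_rot: [-3.141, 0.005, 0.413]
wrist_force: [-0.3, -0.4, -4.4]
finger_gap: 21.2
{'clock': np.float64(16.65), 'eef_pos': array([487.38, 259.84, 196.76]), 'eef_rot': array([-3.14,  0.  ,  0.41]), 'wrist_force': array([-0.31, -0.44, -4.42]), 'finger_gap': np.float64(21.23)}
delta [0.0015 0.0021 0.0168] rot [-0.0005  0.0045  0.0036] clk 16.65
```

View pics/w13.png

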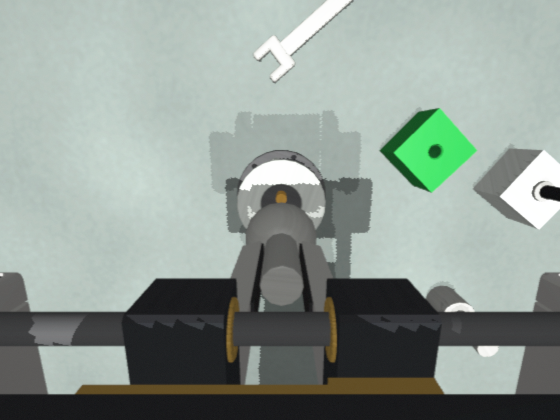

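View pics/s13.png

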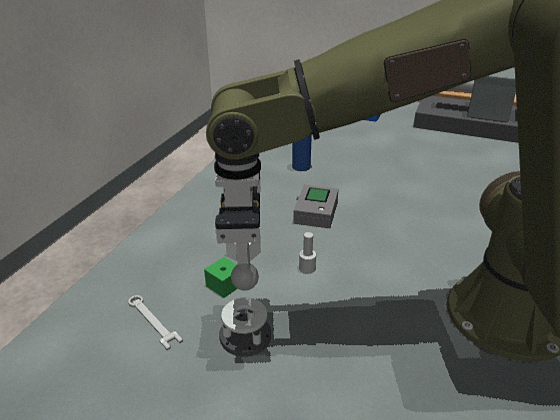

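```bash
python3 -c "
from h import *
a=cv2.imread('pics/w13.png');cv2.imwrite('pics/w13c.png',cv2.resize(a[140:250,220:345],None,fx=5,fy=5,interpolation=cv2.INTER_CUBIC))
for p in [(489.5,258.5),(490,260)]:
  st=manip.read_state(); print(proj('wrist',(*p,66),st))
"
```

```text
(np.float64(283.02289254190714), np.float64(206.54520881356888))
(np.float64(281.8650822535496), np.float64(205.52526803712684))
```

View pics/w13c.png

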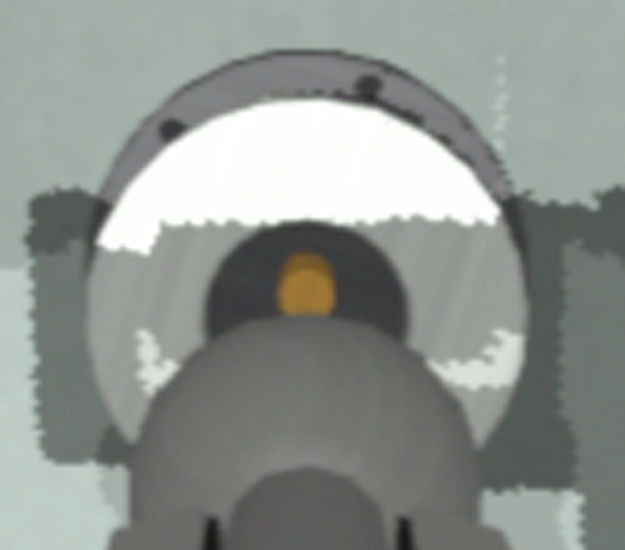

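```bash
python3 -c "
from h import *
st=manip.read_state();p=onz('wrist',281.4,204,66,st);print(p, proj('wrist',p+[20,0,0],st))
go((p[0],p[1]-1,140),.409)
"
```

```text
[491.25911217 261.06394822  66.        ] (np.float64(289.419206466447), np.float64(186.02587632482187))
delta [0.0037 0.0001 0.0571] rot [-0.0005  0.0039  0.0015] clk 16.8
```

```bash
python3 -m pendant '[{"claw":0.012,"delta_pos":[0.0035,0,0.02],"rotation":[0,0.004,0.001]},{"claw":0.012,"delta_pos":[0.0035,0,0.045],"rotation":[0,0.004,0.001]},{"claw":0.012,"delta_pos":[0.0035,0,0.065],"rotation":[0,0.004,0.001]},{"claw":0.012,"delta_pos":[0.0035,0,0.068],"rotation":[0,0.004,0.001]},{"claw":0.012,"delta_pos":[0.0035,0,0.068],"rotation":[0,0.004,0.001]},{"claw":0.012,"delta_pos":[0.0035,0,0.068],"rotation":[0,0.004,0.001]}]'
python3 -c "
from h import *
show();go((490.8,260.2,118),.409)
st,im=snap('wrist','w14.png');st,s=snap('side','s14.png')
cv2.imwrite('pics/w14c.png',cv2.resize(im[150:300,200:365],None,fx=4,fy=4,interpolation=cv2.INTER_CUBIC))
cv2.imwrite('pics/s14c.png',cv2.resize(s[230:360,190:300],None,fx=4,fy=4,interpolation=cv2.INTER_CUBIC))"
```

```text
clock: 17.55
eef_pos: [491.5, 260.0, 130.1]
eef_rot: [-3.141, -0.002, 0.409]
wrist_force: [1.2, -0.8, -3.5]
finger_gap: 21.6
{'clock': np.float64(17.55), 'eef_pos': array([491.49, 260.01, 130.09]), 'eef_rot': array([-3.14, -0.  ,  0.41]), 'wrist_force': array([ 1.19, -0.81, -3.46]), 'finger_gap': np.float64(21.58)}
delta [-0.0006 -0.0004  0.0121] rot [-0.0004 -0.0015  0.0003] clk 17.55
```

View pics/w14c.png

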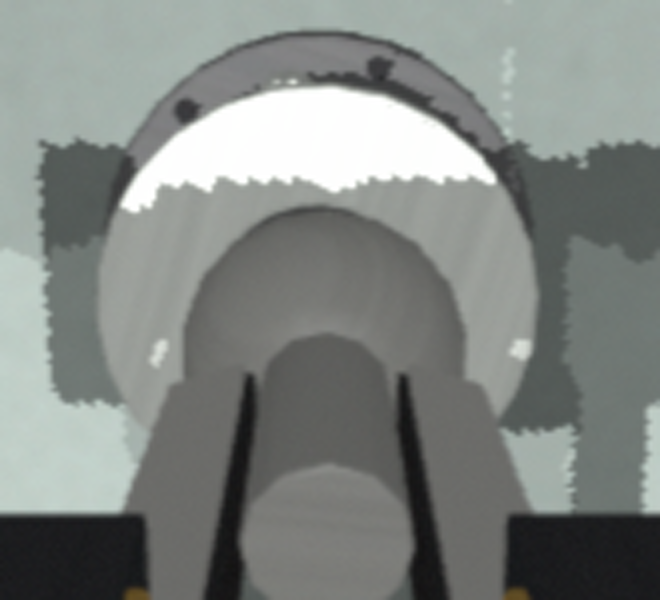

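View pics/s14c.png

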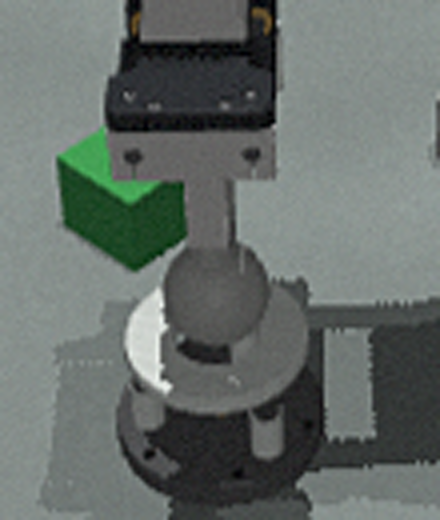

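```bash
python3 -c "
from h import *
st=manip.read_state()
im=cv2.imread('pics/w14.png')
print(onz('wrist',200+318/4,225,66,st))
c=np.array([st['eef_pos'][0],st['eef_pos'][1],0])
# predicted outlines
for nm,cc,z,r in [('ring',onz('wrist',279.5,225,66,st),66,45)]:
  q=np.array([proj('wrist',cc+[r*np.cos(a),r*np.sin(a),0],st) for a in np.linspace(0,6.28,73)]); q=(q-[200,150])*4
  print(nm,q.min(0),q.max(0))
m=manip.camera_model('wrist')
# ball silhouette: exact cone
T=np.eye(4);T[:3,:3]=R.from_euler('xyz',st['eef_rot']).as_matrix();T[:3,3]=st['eef_pos'];T=T@m['T_tool_cam']
C=T[:3,3];S=c+[0,0,130.1-60.5+22];d=S-C;D=np.linalg.norm(d);u=d/D
ce=S-u*26**2/D; rr=26*np.sqrt(1-(26/D)**2)
a=np.cross(u,[0,0,1]);a/=np.linalg.norm(a);b=np.cross(u,a)
q=np.array([proj('wrist',ce+rr*(a*np.cos(t)+b*np.sin(t)),st) for t in np.linspace(0,6.28,73)]);q=(q-[200,150])*4;print('ball',q.min(0),q.max(0))
"
```

```text
[491.54518551 262.77475212  66.        ]
ring [94.62427548 75.38931143] [541.44521548 506.24186682]
ball [186.36773206 201.76083577] [473.91700704 489.95293417]
```

```bash
python3 -c "
from h import *
st=manip.read_state()
for v in (225.3,226.4):
  p=onz('wrist',280.9,v,66,st);print(p); go((p[0],p[1],118))
"
```

```text
[491.76562802 261.6396893   66.        ]
delta [ 0.001  -0.0012  0.0118] rot [-0.0004 -0.0012  0.    ] clk 17.65
[490.92036286 261.272084    66.        ]
delta [ 0.0001 -0.0012  0.0118] rot [-0.0004 -0.0012  0.    ] clk 17.65
```

```bash
python3 -m pendant '[{"claw":0.012,"delta_pos":[0.0003,-0.0012,0.004],"rotation":[0,-0.001,0]},{"claw":0.012,"delta_pos":[0.0003,-0.0012,0.008],"rotation":[0,-0.001,0]},{"claw":0.012,"delta_pos":[0.0003,-0.0012,0.011],"rotation":[0,-0.001,0]},{"claw":0.012,"delta_pos":[0.0003,-0.0012,0.011],"rotation":[0,-0.001,0]},{"claw":0.012,"delta_pos":[0.0003,-0.0012,0.011],"rotation":[0,-0.001,0]}]' 60;python3 -m pendant '[{"claw":0.012,"delta_pos":[0,0,0.002],"rotation":[0,0,0]},{"claw":0.012,"delta_pos":[0,0,0.003],"rotation":[0,0,0]},{"claw":0.012,"delta_pos":[0,0,0.003],"rotation":[0,0,0]}]'
```

```text
clock: 18.27
eef_pos: [491.2, 261.5, 119.0]
eef_rot: [-3.141, -0.001, 0.409]
wrist_force: [1.2, -0.0, -2.5]
finger_gap: 21.2
clock: 18.65
eef_pos: [491.4, 261.5, 116.2]
eef_rot: [-3.141, -0.001, 0.409]
wrist_force: [0.7, 1.7, 2.3]
finger_gap: 21.2
```

```bash
python3 -m pendant '[{"claw":0.012,"delta_pos":[0,0,0.002],"rotation":[0,0,0]},{"claw":0.012,"delta_pos":[0,0,0.004],"rotation":[0,0,0]},{"claw":0.012,"delta_pos":[0,0,0.006],"rotation":[0,0,0]},{"claw":0.012,"delta_pos":[0,0,0.006],"rotation":[0,0,0]}]';python3 -m pendant '[{"claw":0.012,"delta_pos":[0,0,0.002],"rotation":[0,0,0]},{"claw":0.012,"delta_pos":[0,0,0.004],"rotation":[0,0,0]},{"claw":0.012,"delta_pos":[0,0,0.004],"rotation":[0,0,0]}]'
python3 -c "
from h import *
st,s=snap('side','s15.png')
cv2.imwrite('pics/s15c.png',cv2.resize(s[230:360,190:300],None,fx=4,fy=4,interpolation=cv2.INTER_CUBIC))"
```

```text
clock: 19.15
eef_pos: [491.6, 261.6, 110.5]
eef_rot: [-3.141, -0.002, 0.409]
wrist_force: [-0.6, 1.1, 7.4]
finger_gap: 21.6
clock: 19.52
eef_pos: [491.7, 261.7, 106.9]
eef_rot: [-3.141, -0.002, 0.409]
wrist_force: [-3.1, 0.3, 10.6]
finger_gap: 20.9
```

View pics/s15c.png

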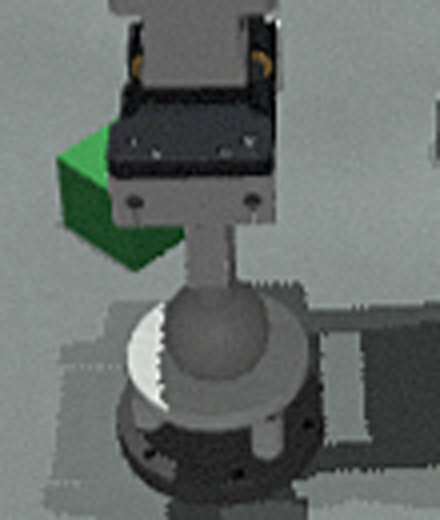

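```bash
python3 -m pendant '[{"claw":0.012,"delta_pos":[-0.0005,0,0.0015],"rotation":[0,0.001,0]},{"claw":0.012,"delta_pos":[-0.0005,0,0.003],"rotation":[0,0.001,0]},{"claw":0.012,"delta_pos":[-0.0005,0,0.003],"rotation":[0,0.001,0]}]';python3 -m pendant '[{"claw":0.012,"delta_pos":[0,0,0.001],"rotation":[0,0,0]},{"claw":0.012,"delta_pos":[0,0,0.002],"rotation":[0,0,0]},{"claw":0.012,"delta_pos":[0,0,0.002],"rotation":[0,0,0]}]'
```

```text
clock: 19.95
eef_pos: [491.6, 261.6, 104.8]
eef_rot: [-3.141, -0.005, 0.409]
wrist_force: [-2.5, -0.1, 12.3]
finger_gap: 21.4
clock: 20.32
eef_pos: [491.9, 261.8, 104.3]
eef_rot: [-3.141, -0.006, 0.41]
wrist_force: [-5.4, -1.9, 19.2]
finger_gap: 21.1
```

```bash
python3 -m pendant '[{"claw":0.012,"delta_pos":[-0.0005,0,0.002],"rotation":[0,-0.005,0]},{"claw":0.012,"delta_pos":[-0.0005,0,0.0025],"rotation":[0,-0.005,0]},{"claw":0.012,"delta_pos":[-0.0005,0,0.0025],"rotation":[0,-0.005,0]},{"claw":0.012,"delta_pos":[-0.0005,0,0.0025],"rotation":[0,-0.005,0]}]'
python3 -c "
from h import *
show()
st,s=snap('side','s16.png');st,w=snap('wrist','w16.png')
cv2.imwrite('pics/s16c.png',cv2.resize(s[180:360,120:340],None,fx=3.3,fy=3.3,interpolation=cv2.INTER_CUBIC));show()"
```

```text
clock: 20.82
eef_pos: [492.1, 261.9, 104.2]
eef_rot: [-3.141, -0.004, 0.41]
wrist_force: [-6.2, -2.4, 26.4]
finger_gap: 21.3
{'clock': np.float64(20.82), 'eef_pos': array([492.09, 261.89, 104.18]), 'eef_rot': array([-3.14, -0.  ,  0.41]), 'wrist_force': array([-6.25, -2.4 , 26.37]), 'finger_gap': np.float64(21.3)}
{'clock': np.float64(20.92), 'eef_pos': array([492.09, 261.91, 104.16]), 'eef_rot': array([-3.14, -0.  ,  0.41]), 'wrist_force': array([-6.25, -1.65, 26.39]), 'finger_gap': np.float64(21.0)}
```

View pics/s16c.png

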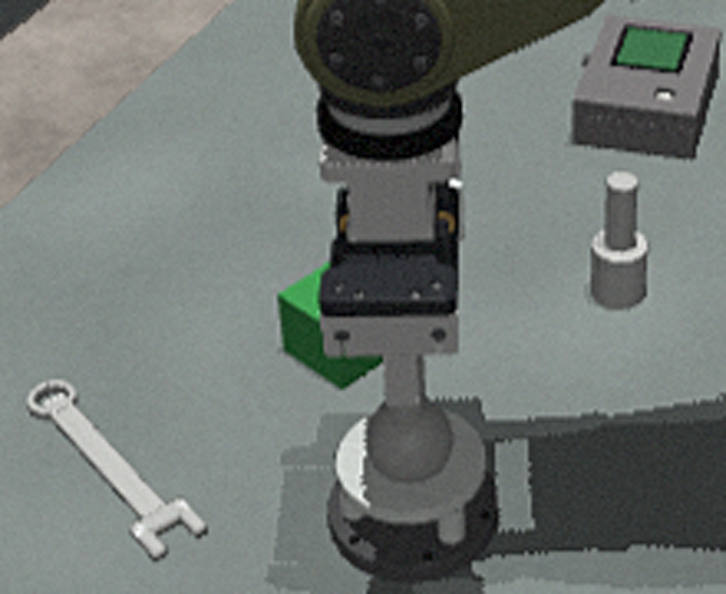

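View pics/w16.png

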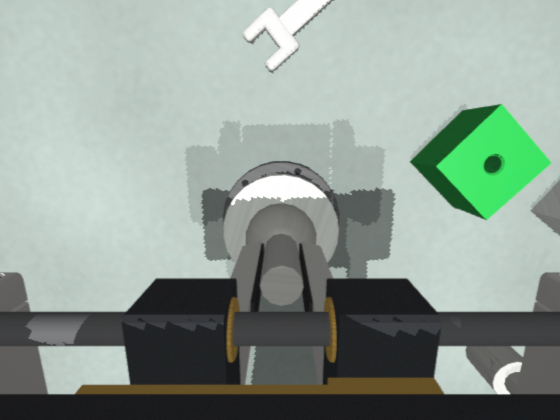

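```bash
python3 -c "
from h import *
print([np.round(proj('side',(491,261,z)),1) for z in (66,52)])
t=cv2.imread('pics/t13.png');print(manip.sign_off())"
```

```text
[array([243.8, 312.1]), array([244.1, 317.3])]
the job is handed in; nothing more can be done
None
```

I pressed the button with the stylus, put the stylus back, and pressed the setting master down in the nest ring. I handed the job in at about 21 s, with the arm still holding the master pressed. No verdict was reported, so the checks below are mine.

- **Button:** I pressed it with the stylus tip while the nest was empty. The force rose from about 5 N to 14 N while the tip moved only about 1 mm, which is the hard stop at the expected depth.
- **Stylus:** I returned it to the silver holder and let go. The wrist and side pictures afterwards show it upright with its collar on the block. I did not touch the green look-alike.
- **Master:** I gripped the ball-bodied one by its stem and seated it upright in the ring. I pressed until the tool had gone down about 14 mm from the point of contact. At the end the wrist force rose from 12 to 26 N over the last 0.6 mm, so the ring is against its stop. The master is still gripped at 60 N.

**What disagreed:**
- At the end there is about 6 N of sideways force on the master and about 0.004 rad of tool tilt, so it is slightly off centre in the ring. My small correction did not remove this.
- The side camera put the ring about 4 mm further along y than the top camera did, and about 3 mm further than the wrist camera. I went by the wrist view, checked against the measured contact forces.
- I did not measure the ring's final height in the image. That it is fully home rests on the travel and the force.
- The pictures show no sign that the plug, can or wrench moved. I did not measure them, and the can is not in the last views.

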